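# Hang the accessory caddy on the analyser bench's twin-pin rail

### The arm

A 7-joint arm with a two-finger parallel gripper is mounted at the origin on the work surface. World frame = base frame: x ahead of the robot, y to its left, z up, the work surface at z = 0. Lengths are in m, angles in rad, forces in N, time in s.
With the tool pointing down it reaches from about 0.4 to 0.85 m from the base axis. Payload 4.4 kg.
Tool frame: the origin (TCP) lies midway between the tips of the shut fingers; the grasp point (between the pads) lies 19 mm behind it; z points along the fingers, y is the direction in which the jaws open and shut (so a half turn about z gives the same grasp; the last joint's range is limited). The gripper opens to 94 mm and grips with 3 to 60 N. Pads are 16 mm wide; open, the fingers measure 119 mm over their backs; the gripper's body (75 mm by 177 mm) begins 78 mm behind the grasp point.
Start: joints at [1.208, 0.628, 0.038, 1.517, -0.027, 0.996, -0.02], TCP at [0.19, -0.622, 0.205] pointing down, gripper open.
Joint ranges: [-3.06, 3.06], [-0.37, 2.12], [-1.25, 1.32], [0.18, 2.47], [-1.1, 4.24], [0.23, 1.98], [-2.94, 2.94]. Speed limits (rad/s): [2.57, 2.57, 3.14, 3.14, 3.14, 3.14, 3.14].

### API

Orientations are given as a unit quaternion [x, y, z, w].
In Python, from workcell import status, imaging, bot gives the robot as it stands.
- The arm moves only by the tool jog_arm, never from a script. Its argument "targets" is text: rows parted by semicolons, each of 4 numbers parted by spaces: the shift along the tool's x, y, z in m, then the turn about the tool's z in rad. In form: tx ty tz twist; .... A call has 1 to 8 rows; each row shifts and turns the pose as measured when the row begins, along the tool's axes as they then stand; what a row does not reach is not made up. A row lasts 1/12 s, in which the tool goes at most 41.7 mm and 7.16 degrees, less where a joint would pass 70% of its speed; a pose out of reach is approached as far as the arm can. A call is refused whole if a number of a shift passes 0.0417 or a number of a turn 0.125, either way. A call with a gripper value outside its range is refused whole. "fingers" is the gripper command: -1 is shut, 1 is fully open, values between are in proportion, set as the call begins (left out, the last holds). The fingers move at their own pace and stop on an object; "force" is the grip in N (left out, the last holds). Time passes only in rows, so rows that do not move let the fingers close. It gives the time, the measured TCP pose, the force and the opening at its end, in the units of the state.
- status.get_obs(): the state, without advancing time (a new reading comes with each control period).
- imaging.snapshot(name): name is "scene" or "top"; returns a dict with "image" (384x512x3 uint8, red, green, blue), "fx", "fy", "cx", "cy" (pixels), "k1" (the pictures are not rectified: a ray, as slopes to the right and down, at radius r is drawn at 1 + k1 r^2 times it, then the intrinsics apply), "extrinsics" (4x4, takes a point from camera to world coordinates). Camera axes: x right, y up, looking along -z (the intrinsics and any distortion apply to the point x, -y, -z); pixel columns grow to the right and rows downward; lengths in m; the calibration is good to about 2 mm. A picture is of the moment at which its call begins. There is no depth.
- bot.job_done(): hands the job in, once; it reports no verdict.
The state is a dict: "clock": time; "qpos": joint angles; "qvel": joint speeds; "joint_efforts": joint torques, N m; "eef_pos": TCP position; "tcp_rot": TCP orientation; "force": force on the tool from outside, world axes, zero at the start; "moment": the same for the moment, N m; "gripper_width": opening from 0.0 (shut) to 1.0 (fully open).
Only numpy, scipy, OpenCV 4.12 (cv2) and the standard library are available. Lean on these libraries where they do the work, as an engineer would, in place of code of your own. Each camera call takes 0.05 s, during which the arm holds its last target.

### The job

Pick up the aluminium accessory caddy from the bench and hang it on the grey rail: both holes of its flange over the rail's two upright pins, tray towards the robot, flange fully home and flush on the strip at the pins' foot. The pin strip has been clamped at some place along the rail that nobody measured, so look or feel for the pins, gently (the pins must not be loaded beyond 30 N), then let go. Leave the bottle, the beaker and the jar where they are.

Things in the scene. Friction and masses are not known exactly. Their poses are not given: they have to be found in the camera images.
- caddy: Loose rigid aluminium caddy, 0.3 to 0.52 kg, standing on the bench. Origin: underside, middle of its back plate; z up, y along the plate, x from tray to flange. Back plate 8 thick (x -4..4), 140 wide, z 0..100, with a grip tab above. Open tray on the -x side: x -64..-4, 38 high. Flange on the +x side with two holes.
- caddy_tab (a point): Middle of the top edge of the caddy's grip tab (caddy x 0, y 0, z 145): the 8 mm back plate continued upward, y -30..30, z 100..145, to be gripped from above, fingers closing across x. Axes as the caddy's.
- caddy_flange (a point): Middle of the flange's underside, midway between the holes (caddy x 22, y 0, z 94). Flange horizontal, 6 thick (z 94..100), x 4..40, y -70..70 in the caddy's frame; two vertical round through holes, 11 in diameter, at caddy x 22, y -45 and +45. Axes as the caddy's.
- rail: Grey fixed bar on two dark feet. Origin: on the bench under its middle; z up, y along the bar, x from its front (robot's side) to its back. Bar 24 thick (x -12..12), 240 long, z 30..146; black rest pad on its front, 3.5 thick, z 40..64; feet back to x 105. On top a clamped strip with two pins. Caddy hung: its origin 22 in front (-x) of the pins, 56 above the bench; back plate 6 off the bar.
- rail_seat (a point): Rail x 0, y 0, z 150: height of the strip's top (strip 24 x 130, 4 thick), middle of the bar. Two upright pins: 8 in diameter, 14 high above the strip, blunt tips, 90 apart along y, at x 0. The strip's middle is clamped anywhere from 6 to 42 to the +y side of this point; the shift is NOT in this pose: see it or feel for it. Load on the pins: at most 30 N. Axes as the rail's.
- reagent_bottle: Bystander: white capped bottle, 60 diameter, 130 high; origin at its underside.
- beaker: Bystander: white open beaker, 60 diameter, 70 high; origin at its underside.
- jar: Bystander: amber jar with black cap, 56 diameter, 75 high; origin at its underside.
There are look-alikes about, which are no part of the job. What is meant by the caddy is not brown, pink or purple, and is the smaller of those in its own colour.

How it is judged:
By the outcome, as a careful person would: the job done as asked, in the order asked, and still so for the second after the job is handed in, with the robot touching nothing.
It also fails if it takes over 64 s, if anything falls off the work surface, if the arm or the gripper's body presses on something with over 40 N, if the wrist force passes 120 N, or if a joint passes its speed limit or range.

## Working session

There is one attempt and no reset: what is moved stays moved. The work goes in short steps, Python scripts to look and compute and a tool call to move; the robot and the scene stay as the last step left them, time stands still between calls to the robot, and variables do not carry over. Pictures are saved under pics/ and viewed, and the job is handed in when it is done.

Besides the shell and the picture viewer there is one more tool, called after ">>>" as a command line: name --argument value ..., lists and objects as JSON in quotes. jog_arm: Moves the arm, as the interface text tells. Its arguments: {"type":"object","properties":{"targets":{"type":"string"},"fingers":{"type":"number"},"force":{"type":"number"}},"required":["targets"]}

```bash
ls; mkdir -p pics; cat > h.py <<'E'
import numpy as np, cv2, json
from workcell import status, imaging, bot
def snap(n,f=None):
    s=imaging.snapshot(n)
    if f:
        cv2.imwrite('pics/'+f+'.png',cv2.cvtColor(s['image'],cv2.COLOR_RGB2BGR))
        np.savez('pics/'+f+'.npz',**s)
    return s
def load(f): return dict(np.load('pics/'+f+'.npz'))
def ray(s,u,v):
    K=np.array([[s['fx'],0,s['cx']],[0,s['fy'],s['cy']],[0,0,1]],float)
    k=np.array([float(s['k1']),0,0,0])
    p=cv2.undistortPointsIter(np.array([[[u,v]]],float),K,k,None,None,(3,100,1e-12))[0,0] if hasattr(cv2,'undistortPointsIter') else cv2.undistortPoints(np.array([[[u,v]]],float),K,k)[0,0]
    E=np.array(s['extrinsics']); d=E[:3,:3]@np.array([p[0],-p[1],-1]); return E[:3,3],d
def onz(s,u,v,z):
    o,d=ray(s,u,v); return o+d*(z-o[2])/d[2]
def proj(s,P):
    E=np.array(s['extrinsics']); c=E[:3,:3].T@(np.array(P)-E[:3,3])
    a,b=c[0]/-c[2],-c[1]/-c[2]; f=1+float(s['k1'])*(a*a+b*b)
    return np.array([s['fx']*a*f+s['cx'],s['fy']*b*f+s['cy']])
def tri(s1,p1,s2,p2):
    o1,d1=ray(s1,*p1);o2,d2=ray(s2,*p2)
    t=np.linalg.lstsq(np.c_[d1,-d2],o2-o1,rcond=None)[0]
    a=o1+d1*t[0];b=o2+d2*t[1];return (a+b)/2,np.linalg.norm(a-b)
def crop(f,x0,y0,x1,y1,k,out):
    im=cv2.imread('pics/'+f+'.png')[y0:y1,x0:x1]
    cv2.imwrite('pics/'+out+'.png',cv2.resize(im,None,fx=k,fy=k,interpolation=cv2.INTER_CUBIC))
E
python3 - <<'E'
from h import *
for n in('scene','top'):
    s=snap(n,n+'0'); print(n,s['fx'],s['fy'],s['cx'],s['cy'],s['k1']);print(np.round(s['extrinsics'],3))
print(status.get_obs())
E
```

```text
pics
scene 453.8979230229424 453.8979230229424 262.06299481942784 186.45923297938003 -0.17621625404208044
[[-0.719 -0.449  0.531  1.319]
 [ 0.695 -0.479  0.535  0.607]
 [ 0.014  0.754  0.657  1.108]
 [ 0.     0.     0.     1.   ]]
top 353.78550205750213 353.78550205750213 255.00895986948083 191.657021729932 -0.05521393605060195
[[ 0.019  0.992 -0.128  0.408]
 [-1.     0.02   0.006 -0.183]
 [ 0.008  0.127  0.992  1.189]
 [ 0.     0.     0.     1.   ]]
{'clock': 0.1, 'qpos': array([ 1.20820991,  0.62921416,  0.03844586,  1.51822125, -0.02702919,
        0.99631791, -0.02001695]), 'qvel': array([-0.00091577, -0.00209851,  0.00148878, -0.00180327,  0.0007624 ,
        0.00064999, -0.00010788]), 'joint_efforts': array([ 1.34836348e-03, -5.50790942e+01,  1.14677824e+00, -1.87118483e+01,
       -5.21199312e-02,  1.91583135e-02,  3.67656003e-05]), 'eef_pos': array([ 0.18996066, -0.62101731,  0.20468664]), 'tcp_rot': array([ 9.89011998e-01,  1.47832988e-01, -1.16329343e-04, -8.13356231e-04]), 'force': array([ 0.6499981 , -0.47603971,  0.6623783 ]), 'moment': array([ 0.04150889,  0.04465621, -0.01890409]), 'gripper_width': 1.000671259223422}
```

View pics/scene0.png

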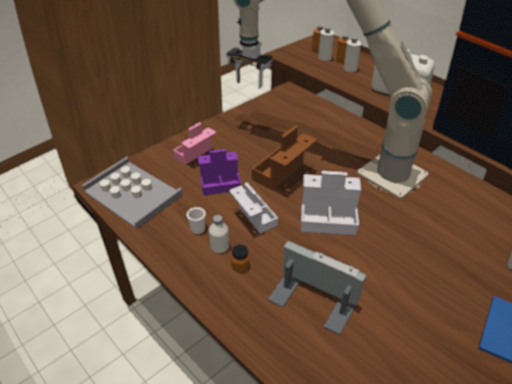

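View pics/top0.png

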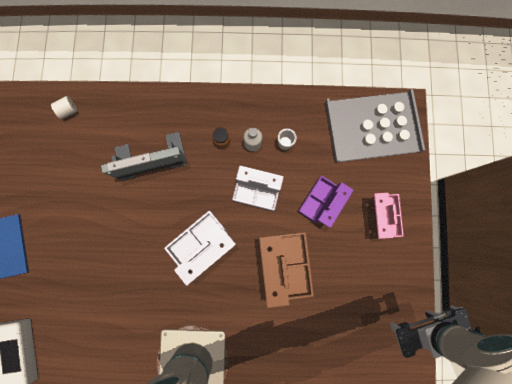

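In the top view, two caddies are silver: A at top (258,188), scene (253,208), and B at top (200,248), scene (330,203). The rest are purple (326,202), brown (286,268) and pink (389,216). A looks like the smaller silver one, so I'll confirm it in a crop.

```bash
python3 - <<'E'
from h import *
crop('top0',95,110,305,290,3.5,'c1')
crop('scene0',180,150,380,330,3.5,'c2')
E
```

```text
(no output)
```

View pics/c1.png

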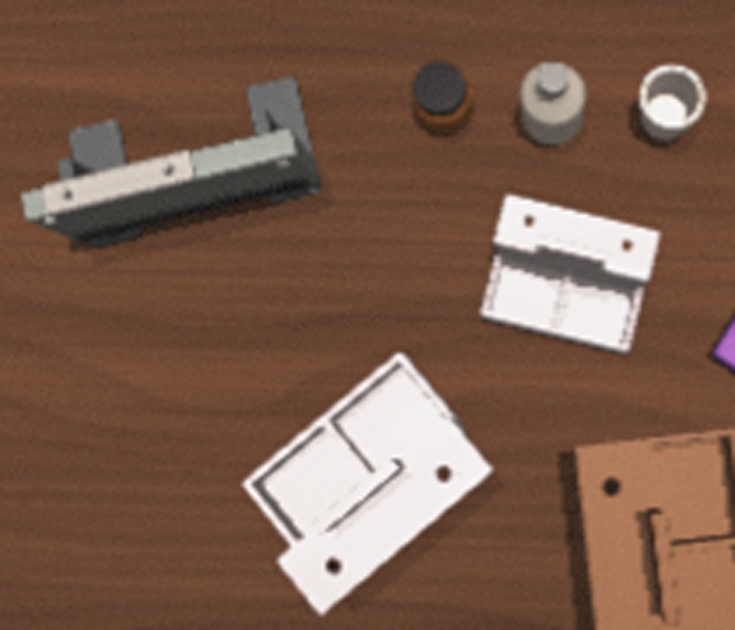

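View pics/c2.png

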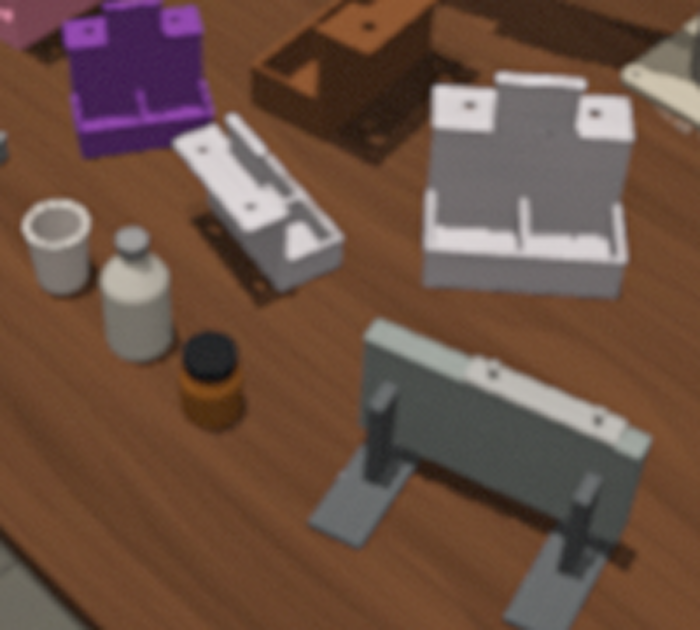

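A is the smaller silver caddy; B is clearly larger. In the crop, A's flange holes are near top (246,173) and (274,180). The pins sit near top (114,165) and (143,159), and scene (321,257) and (351,270). I'll measure these to subpixel.

```bash
cat >> h.py <<'E'
def dark(s,u,v,r=4):
    g=cv2.cvtColor(s['image'],cv2.COLOR_RGB2GRAY).astype(float)
    u0,v0=int(round(u)),int(round(v)); w=g[v0-r:v0+r+1,u0-r:u0+r+1]
    wt=np.clip(np.median(w)-15-w,0,None)
    y,x=np.mgrid[-r:r+1,-r:r+1]
    rr=wt*(x*x+y*y<=r*r)
    return u0+(rr*x).sum()/rr.sum(), v0+(rr*y).sum()/rr.sum()
E
python3 - <<'E'
from h import *
T=load('top0');S=load('scene0')
hT=[dark(T,246.1,173.1,3),dark(T,273.9,180,3)]
hS=[dark(S,180+203/3.5,150+149/3.5,3),dark(S,180+251/3.5,150+206/3.5,3)]
pT=[dark(T,114.4,165.4,3),dark(T,143.3,158.6,3)]
pS=[dark(S,350.9,270,3),dark(S,320.9,256.6,3)]
for nm,a,b,z in(('hole',hT,hS,.1),('pin',pT,pS,.164)):
    print(nm,np.round(a,2).tolist(),np.round(b,2).tolist())
    A=[onz(T,*q,z) for q in a];B=[onz(S,*q,z) for q in b]
    print(' top',np.round(A,4).tolist(),np.linalg.norm(A[0]-A[1]));print(' scene',np.round(B,4).tolist(),np.linalg.norm(B[0]-B[1]))
    for q,r in zip(a,b): p,e=tri(T,q,S,r);print(' tri',p.round(4),round(e,4))
E
```

```text
hole [[245.7, 172.63], [273.69, 179.62]] [[237.42, 192.39], [251.08, 208.55]]
 top [[0.6073, -0.1593, 0.1], [0.587, -0.2472, 0.1]] 0.09014651452338307
 scene [[0.5852, -0.2485, 0.1], [0.6049, -0.1607, 0.1]] 0.09001182628706739
 tri [ 0.6137 -0.1781  0.1595] 0.0488
 tri [ 0.5786 -0.2289  0.0426] 0.0555
pin [[113.97, 165.25], [142.97, 158.64]] [[350.45, 269.71], [320.47, 256.31]]
 top [[0.6101, 0.2309, 0.164], [0.6317, 0.1452, 0.164]] 0.0883685053928014
 scene [[0.6188, 0.2401, 0.164], [0.6411, 0.1539, 0.164]] 0.08902850493029492
 tri [0.6117 0.2356 0.1537] 0.0014
 tri [0.6338 0.1487 0.1536] 0.0005
```

```bash
python3 - <<'E'
from h import *
T=load('top0');S=load('scene0')
for n,q,z in(('bottle',(253,132),.13),('jar',(220,133),.075),('beaker',(287,136),.07),('B near corner',(209.5,211),.05),('B right',(235,243),.14),('B left',(165,249),.05)):
    print(n,onz(T,*q,z).round(3))
crop('top0',95,145,185,195,8,'c3');crop('scene0',230,175,290,235,10,'c4')
crop('scene0',275,235,375,305,8,'c5')
crop('top0',225,160,290,215,10,'c6')
E
```

```text
bottle [ 0.73 -0.18  0.13]
jar [ 0.741 -0.072  0.075]
beaker [ 0.737 -0.291  0.07 ]
B near corner [ 0.489 -0.044  0.05 ]
B right [ 0.39  -0.134  0.14 ]
B left [0.364 0.094 0.05 ]
```

View pics/c3.png

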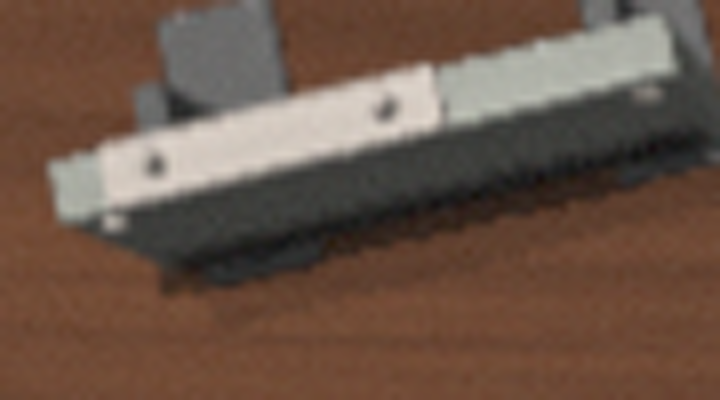

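View pics/c5.png

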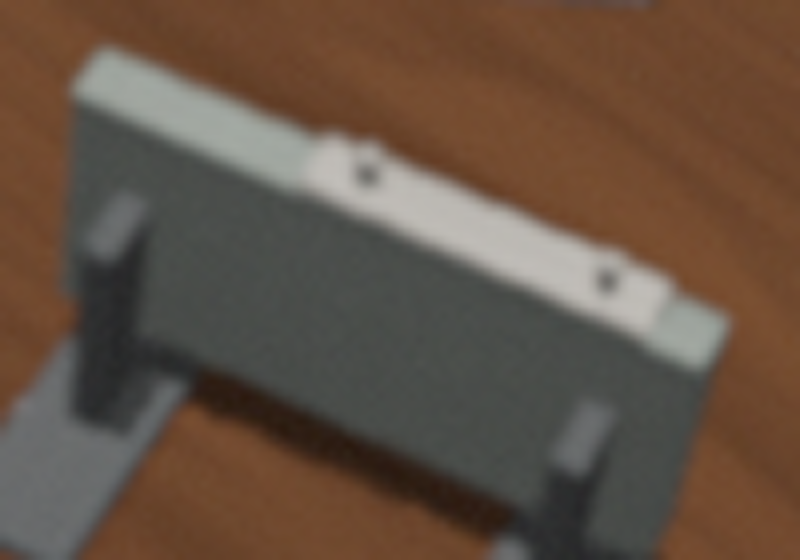

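View pics/c6.png

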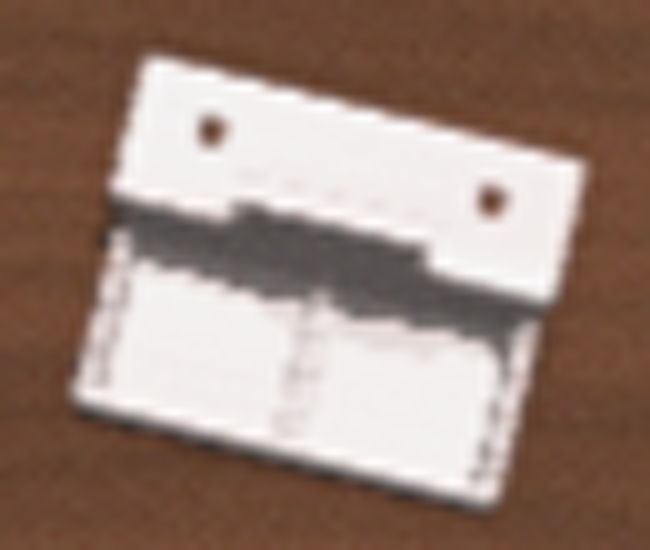

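View pics/c4.png

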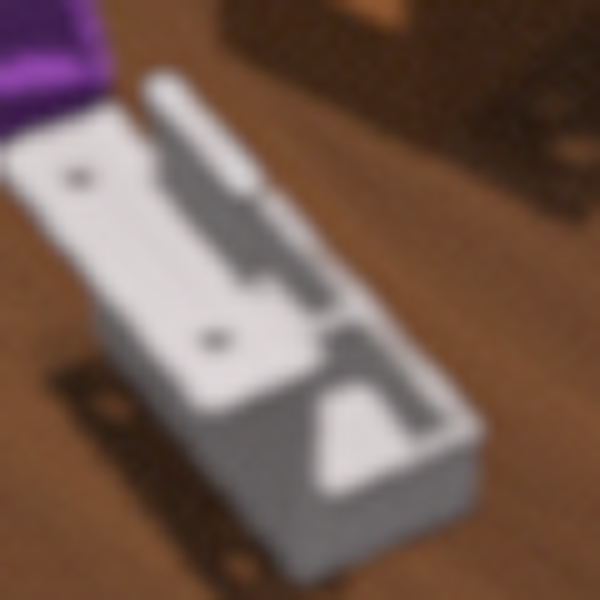

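```bash
python3 - <<'E'
from h import *
T=load('top0');S=load('scene0')
# shadow of holes
a=onz(S,230+240/10,175+560/10,0);b=onz(S,230+110/10,175+398/10,0);print('shadow holes',a.round(3),b.round(3))
# strip: warm-light mask (R>=B) vs greenish bar, upsampled
for nm,s,(x0,y0,x1,y1) in(('top',T,(95,145,185,195)),('scene',S,(275,235,375,305))):
    im=s['image'][y0:y1,x0:x1].astype(np.float32); k=8
    im=cv2.resize(im,None,fx=k,fy=k,interpolation=cv2.INTER_CUBIC)
    R,G,B=im[...,0],im[...,1],im[...,2]
    m=((R-G>0)&(B>(150 if nm=='top' else 140))).astype(np.uint8)
    m=cv2.morphologyEx(m,cv2.MORPH_CLOSE,np.ones((21,21)));m=cv2.morphologyEx(m,cv2.MORPH_OPEN,np.ones((13,13)))
    c=max(cv2.findContours(m,0,2)[0],key=cv2.contourArea); r=cv2.minAreaRect(c);bx=cv2.boxPoints(r)
    cv2.imwrite('pics/m_'+nm+'.png',cv2.drawContours(cv2.cvtColor(im.clip(0,255).astype(np.uint8),cv2.COLOR_RGB2BGR),[c],-1,(0,0,255),1))
    px=lambda q:((q[0]+.5)/k-.5+x0,(q[1]+.5)/k-.5+y0)
    P=[onz(s,*px(q),.15) for q in bx]; print(nm,np.round(P,4).tolist(),'ctr',np.mean(P,0).round(4),[round(float(np.linalg.norm(P[i]-P[i-1])),4) for i in range(4)])
    M=cv2.moments(c); print('  centroid',onz(s,*px((M['m10']/M['m00'],M['m01']/M['m00'])),.15).round(4))
E
```

```text
shadow holes [ 0.601 -0.151  0.   ] [ 0.581 -0.238  0.   ]
top [[0.6194, 0.2628, 0.15], [0.6549, 0.1307, 0.15], [0.631, 0.1235, 0.15], [0.5957, 0.2552, 0.15]] ctr [0.6253 0.1931 0.15  ] [0.0249, 0.1368, 0.0249, 0.1363]
  centroid [0.6249 0.1934 0.15  ]
scene [[0.6529, 0.1322, 0.15], [0.6265, 0.1207, 0.15], [0.5915, 0.2516, 0.15], [0.6176, 0.2607, 0.15]] ctr [0.6221 0.1913 0.15  ] [0.1333, 0.0288, 0.1355, 0.0277]
  centroid [0.6222 0.1932 0.15  ]
```

View pics/m_top.png

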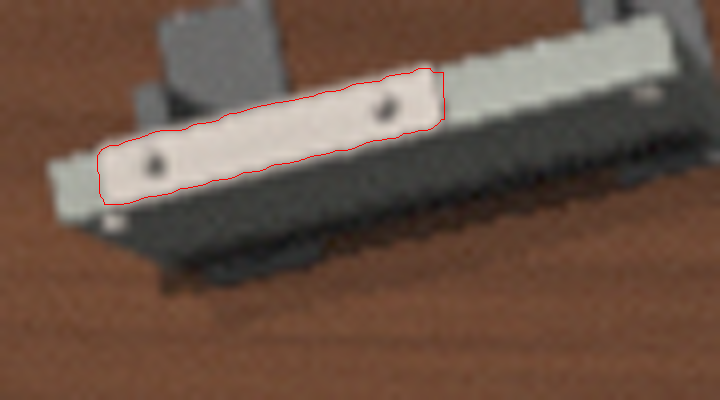

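View pics/m_scene.png

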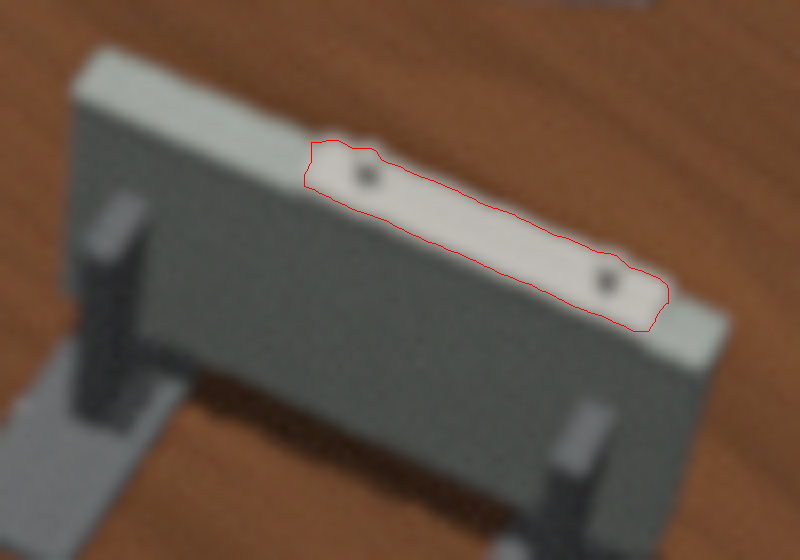

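```bash
python3 - <<'E'
from h import *
T=load('top0');S=load('scene0')
def yaw(s,a,b,z):
    d=onz(s,*a,z)-onz(s,*b,z); d*=np.sign(d[1]); return round(np.degrees(np.arctan2(-d[0],d[1])),2), round(np.linalg.norm(d),4)
c=lambda o,k,p:((p[0]+.5)/k-.5+o[0],(p[1]+.5)/k-.5+o[1])
print('bar scene back',yaw(S,c((275,235),8,(110,47)),c((275,235),8,(730,318)),.146))
print('bar scene front',yaw(S,c((275,235),8,(72,92)),c((275,235),8,(700,372)),.146))
print('bar top back',yaw(T,c((95,145),8,(48,160)),c((95,145),8,(663,12)),.146))
print('bar top front',yaw(T,c((95,145),8,(58,222)),c((95,145),8,(677,72)),.146))
print('flange top',yaw(T,c((225,160),10,(147,55)),c((225,160),10,(588,160)),.1))
print('tray top',yaw(T,c((225,160),10,(75,400)),c((225,160),10,(492,503)),.038))
print('flange scene',yaw(S,c((230,175),10,(3,165)),c((230,175),10,(200,410)),.1))
# tab top in scene
for p in((150,85),(250,185)): print('tab',onz(S,*c((230,175),10,p),.145).round(4))
E
```

```text
bar scene back (np.float64(15.08), np.float64(0.2375))
bar scene front (np.float64(14.93), np.float64(0.2385))
bar top back (np.float64(14.86), np.float64(0.2392))
bar top front (np.float64(14.95), np.float64(0.2401))
flange top (np.float64(-12.4), np.float64(0.1419))
tray top (np.float64(-12.76), np.float64(0.1403))
flange scene (np.float64(-13.41), np.float64(0.1337))
tab [ 0.5707 -0.2284  0.145 ]
tab [ 0.5804 -0.1707  0.145 ]
```

```bash
cat >> h.py <<'E'
from scipy.spatial.transform import Rotation as Ro
def state():
    o=status.get_obs();R=Ro.from_quat(o['tcp_rot']).as_matrix()
    th=np.degrees(np.arctan2(R[1,0],R[0,0]))
    print('t',round(o['clock'],2),'p',o['eef_pos'].round(4),'th',round(th,2),'tilt',np.round(R[:2,2],4),'F',o['force'].round(1),'M',o['moment'].round(2),'w',round(o['gripper_width'],3),'q',o['qpos'].round(2))
    return o,R,th
def plan(P,th_t,n=8,step=.040,lead=1.0):
    o,R,th=state(); p=o['eef_pos'].copy(); rows=[]
    for i in range(n):
        d=np.array(P)-p; L=np.linalg.norm(d)
        if L>step: d*=step/L
        tw=np.clip(-np.radians(th_t-th),-.12,.12)
        s=R.T@d; rows.append(' '.join('%.4f'%v for v in (*s,tw)))
        p=p+d;R=R@Ro.from_rotvec([0,0,tw]).as_matrix();th=th-np.degrees(tw)
    print('; '.join(rows)); print('left',(np.array(P)-p).round(4),round(th_t-th,2))
E
python3 - <<'E'
from h import *
plan((.42,-.40,.33),77.2)
E
```

```text
t 0.1 p [ 0.19   -0.621   0.2047] th 17.0 tilt [-0.0005  0.0016] F [ 0.6 -0.5  0.7] M [ 0.04  0.04 -0.02] w 1.001 q [ 1.21  0.63  0.04  1.52 -0.03  1.   -0.02]
0.0332 -0.0168 -0.0146 -0.1200; 0.0350 -0.0127 -0.0146 -0.1200; 0.0363 -0.0085 -0.0146 -0.1200; 0.0370 -0.0041 -0.0146 -0.1200; 0.0372 0.0004 -0.0146 -0.1200; 0.0369 0.0049 -0.0146 -0.1200; 0.0361 0.0092 -0.0146 -0.1200; 0.0347 0.0135 -0.0146 -0.1200
left [0.0153 0.0147 0.0083] 5.19
```

>>> jog_arm --targets "0.033 -0.017 -0.015 -0.12; 0.035 -0.013 -0.015 -0.12; 0.036 -0.009 -0.015 -0.12; 0.037 -0.004 -0.015 -0.12; 0.037 0 -0.015 -0.12; 0.037 0.005 -0.015 -0.12; 0.036 0.009 -0.015 -0.12; 0.035 0.013 -0.015 -0.12" --fingers 1

```text
clock: 0.77
eef_pos: [0.3963, -0.4076, 0.3199]
tcp_rot: [0.803, 0.596, -0.004, -0.009]
force: [0.8, -0.3, 0.0]
gripper_width: 1.001
```

```bash
python3 - <<'E'
from h import *
plan((.575,-.199,.25),77.2)
E
```

```text
t 0.77 p [ 0.3963 -0.4076  0.3199] th 73.22 tilt [-0.0165  0.0091] F [ 0.8 -0.3  0. ] M [-0.07 -0.13  0.06] w 1.001 q [ 0.91  0.42 -0.25  1.56  0.11  1.19  0.35]
0.0354 0.0158 0.0097 -0.0695; 0.0342 0.0182 0.0097 -0.0000; 0.0342 0.0182 0.0097 -0.0000; 0.0342 0.0182 0.0097 -0.0000; 0.0342 0.0182 0.0097 -0.0000; 0.0342 0.0182 0.0097 -0.0000; 0.0342 0.0182 0.0097 -0.0000; 0.0029 0.0015 0.0008 -0.0000
left [0. 0. 0.] 0.0
```

>>> jog_arm --targets "0.035 0.016 0.01 -0.07; 0.034 0.018 0.01 0; 0.034 0.018 0.01 0; 0.034 0.018 0.01 0; 0.034 0.018 0.01 0; 0.034 0.018 0.01 0; 0.034 0.018 0.01 0; 0 0 0 0"

```text
clock: 1.43
eef_pos: [0.5828, -0.1839, 0.2494]
tcp_rot: [0.776, 0.631, -0.0, -0.006]
force: [-0.7, 0.3, 0.2]
gripper_width: 1.002
```

```bash
python3 - <<'E'
from h import *
plan((.575,-.199,.16),77.2)
E
```

```text
t 1.43 p [ 0.5828 -0.1839  0.2494] th 78.28 tilt [-0.0078  0.0084] F [-0.7  0.3  0.2] M [ 0.08 -0.06  0.  ] w 1.002 q [ 0.45  0.55 -0.31  1.56  0.17  1.07 -0.1 ]
-0.0075 -0.0016 0.0393 0.0189; -0.0075 -0.0015 0.0393 -0.0000; -0.0021 -0.0004 0.0108 -0.0000; 0.0000 0.0000 0.0000 -0.0000; 0.0000 0.0000 0.0000 -0.0000; 0.0000 0.0000 0.0000 -0.0000; 0.0000 0.0000 0.0000 -0.0000; 0.0000 0.0000 0.0000 -0.0000
left [0. 0. 0.] 0.0
```

>>> jog_arm --targets "-0.008 -0.002 0.025 0.019; -0.008 -0.002 0.025 0; -0.002 0 0.02 0; 0 0 0.01 0; 0 0 0 0; 0 0 0 0"

```text
clock: 1.93
eef_pos: [0.5759, -0.1943, 0.1645]
tcp_rot: [0.778, 0.628, -0.0, -0.008]
force: [-0.9, 0.1, 0.9]
gripper_width: 1.002
```

```bash
python3 - <<'E'
from h import *
snap('top','top1');snap('scene','scene1')
plan((.575,-.199,.110),77.2)
crop('top1',200,130,330,230,5,'d1');crop('scene1',190,100,310,240,4,'d2')
E
```

```text
t 2.03 p [ 0.5765 -0.1944  0.1654] th 77.76 tilt [-0.008   0.0111] F [-0.3 -0.3 -0.1] M [-0.09 -0.04  0.02] w 1.0 q [ 0.46  0.63 -0.29  1.66  0.2   0.89 -0.12]
-0.0038 0.0001 0.0398 0.0097; -0.0015 0.0000 0.0156 -0.0000; 0.0000 0.0000 0.0000 -0.0000; 0.0000 0.0000 0.0000 -0.0000; 0.0000 0.0000 0.0000 -0.0000; 0.0000 0.0000 0.0000 -0.0000; 0.0000 0.0000 0.0000 -0.0000; 0.0000 0.0000 0.0000 -0.0000
left [0. 0. 0.] 0.0
```

View pics/d1.png

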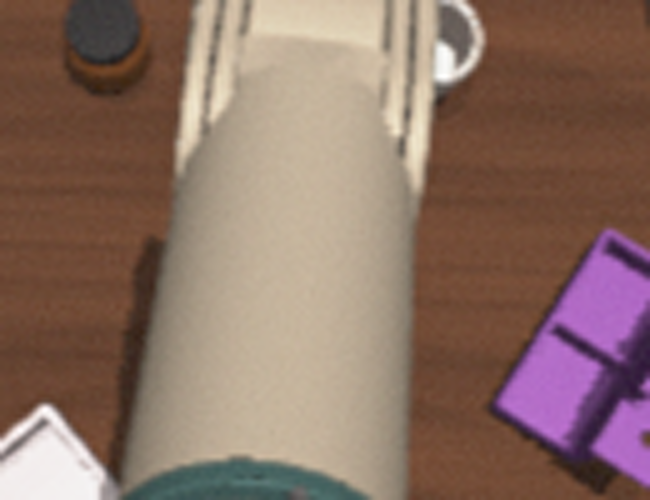

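View pics/d2.png

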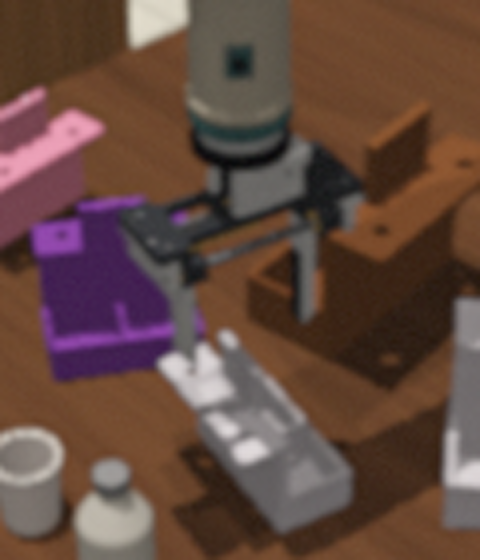

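The top view is blocked by the arm. The scene view shows the open fingers straddling A's tab, with the jaw line across the plate. Next I descend and grip.

>>> jog_arm --targets "-0.004 0 0.025 0.01; -0.001 0 0.02 0; 0 0 0.01 0; 0 0 0 0; 0 0 0 0"

```text
clock: 2.45
eef_pos: [0.581, -0.2003, 0.1161]
tcp_rot: [0.782, 0.623, 0.004, -0.001]
force: [0.3, 0.2, -0.0]
gripper_width: 0.999
```

```bash
python3 - <<'E'
from h import *
plan((.575,-.199,.110),77.2)
E
```

```text
t 2.45 p [ 0.581  -0.2003  0.1161] th 77.14 tilt [0.0058 0.0072] F [ 0.3  0.2 -0. ] M [-0.03 -0.07  0.01] w 0.999 q [ 0.45  0.69 -0.26  1.7   0.23  0.77 -0.14]
-0.0001 -0.0062 0.0060 -0.0011; 0.0000 0.0000 0.0000 -0.0000; 0.0000 0.0000 0.0000 -0.0000; 0.0000 0.0000 0.0000 -0.0000; 0.0000 0.0000 0.0000 -0.0000; 0.0000 0.0000 0.0000 -0.0000; 0.0000 0.0000 0.0000 -0.0000; 0.0000 0.0000 0.0000 -0.0000
left [0. 0. 0.] 0.0
```

>>> jog_arm --targets "0 -0.003 0.003 0; 0 -0.003 0.003 0; 0 0 0 0; 0 0 0 0"

```text
clock: 2.78
eef_pos: [0.5771, -0.199, 0.1134]
tcp_rot: [0.782, 0.624, 0.006, 0.001]
force: [0.1, 0.3, 0.0]
gripper_width: 1.001
```

```bash
python3 - <<'E'
from h import *
plan((.575,-.199,.110),77.2,2)
E
```

```text
t 2.78 p [ 0.5771 -0.199   0.1134] th 77.15 tilt [0.0115 0.0056] F [0.1 0.3 0. ] M [-0.06 -0.05  0.01] w 1.001 q [ 0.45  0.69 -0.26  1.72  0.23  0.75 -0.14]
-0.0005 -0.0021 0.0033 -0.0008; 0.0000 0.0000 0.0000 -0.0000
left [0. 0. 0.] 0.0
```

>>> jog_arm --targets "0 -0.002 0.003 0; 0 0 0 0; 0 0 0 0; 0 0 0 0"

```text
clock: 3.12
eef_pos: [0.5755, -0.1986, 0.1112]
tcp_rot: [0.782, 0.624, 0.007, 0.002]
force: [0.1, -1.0, -0.3]
gripper_width: 1.001
```

```bash
python3 - <<'E'
from h import *
state()
E
```

```text
t 3.12 p [ 0.5755 -0.1986  0.1112] th 77.16 tilt [0.0132 0.005 ] F [ 0.1 -1.  -0.3] M [-0.05 -0.04 -0.05] w 1.001 q [ 0.45  0.69 -0.26  1.73  0.23  0.74 -0.15]
```

>>> jog_arm --targets "0 0 0 0; 0 0 0 0; 0 0 0 0; 0 0 0 0; 0 0 0 0; 0 0 0 0; 0 0 0 0; 0 0 0 0" --fingers -1 --force 40

```text
clock: 3.78
eef_pos: [0.5758, -0.1986, 0.1112]
tcp_rot: [0.782, 0.624, 0.007, 0.002]
force: [-0.3, -0.5, -0.2]
gripper_width: 0.47
```

```bash
python3 - <<'E'
from h import *
state()
E
```

```text
t 3.78 p [ 0.5758 -0.1986  0.1112] th 77.15 tilt [0.0134 0.005 ] F [-0.3 -0.5 -0.2] M [-0.03 -0.08 -0.01] w 0.47 q [ 0.45  0.69 -0.26  1.73  0.23  0.74 -0.15]
```

>>> jog_arm --targets "0 0 0 0; 0 0 0 0; 0 0 0 0; 0 0 0 0; 0 0 0 0; 0 0 0 0; 0 0 0 0; 0 0 0 0"

```text
clock: 4.45
eef_pos: [0.5747, -0.1983, 0.1116]
tcp_rot: [0.782, 0.624, 0.006, 0.001]
force: [0.9, 0.0, 0.6]
gripper_width: 0.086
```

```bash
python3 - <<'E'
from h import *
state(); snap('scene','scene2');crop('scene2',190,100,310,240,4,'d3')
E
```

```text
t 4.45 p [ 0.5747 -0.1983  0.1116] th 77.15 tilt [0.011  0.0053] F [0.9 0.  0.6] M [ 0.08  0.14 -0.04] w 0.086 q [ 0.45  0.69 -0.26  1.73  0.23  0.74 -0.15]
```

View pics/d3.png

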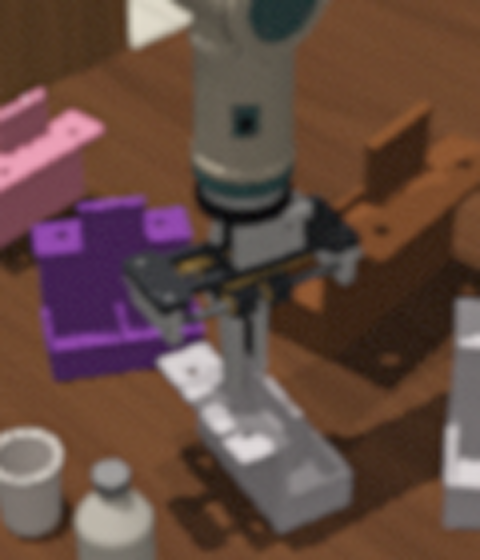

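Width is 8.1 mm, so the tab is gripped. Lifting.

>>> jog_arm --targets "0 0 -0.01 0; 0 0 -0.015 0; 0 0 -0.02 0; 0 0 -0.025 0; 0 0 -0.025 0; 0 0 -0.025 0; 0 0 -0.01 0; 0 0 0 0"

```text
clock: 5.17
eef_pos: [0.5689, -0.1981, 0.2431]
tcp_rot: [0.781, 0.624, 0.003, -0.004]
force: [0.4, 0.1, -5.1]
gripper_width: 0.085
```

```bash
python3 - <<'E'
from h import *
plan((.55,.0,.24),104.9,step=.03); snap('scene','scene3');crop('scene3',190,60,350,240,4,'d4')
E
```

```text
t 5.17 p [ 0.5689 -0.1981  0.2431] th 77.2 tilt [-0.0007  0.0098] F [ 0.4  0.1 -5.1] M [-0.03 -0.15  0.  ] w 0.085 q [ 0.49  0.54 -0.31  1.6   0.17  1.04 -0.09]
0.0285 -0.0094 0.0008 -0.1200; 0.0294 -0.0059 0.0008 -0.1200; 0.0299 -0.0024 0.0008 -0.1200; 0.0300 0.0012 0.0008 -0.1200; 0.0296 0.0048 0.0008 -0.0034; 0.0296 0.0049 0.0008 -0.0000; 0.0187 0.0031 0.0005 -0.0000; 0.0000 0.0000 0.0000 -0.0000
left [0. 0. 0.] 0.0
```

View pics/d4.png

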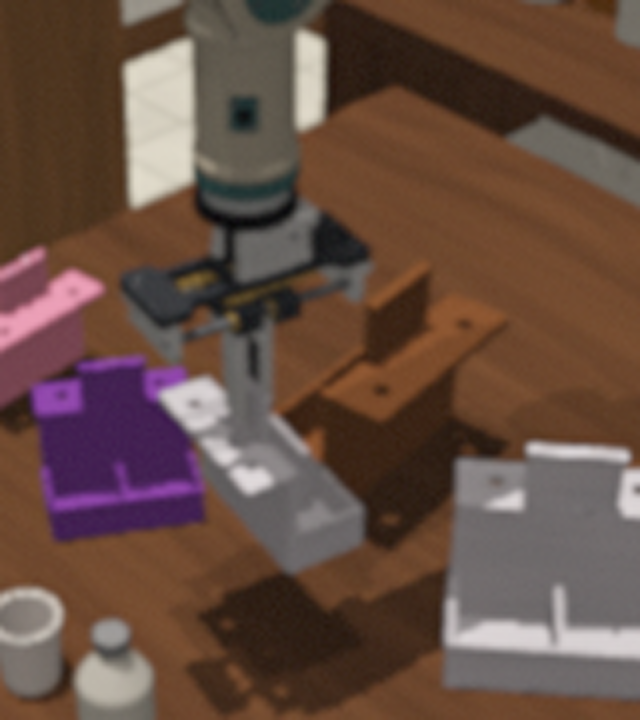

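Lifted, about 5 N in hand. Now swinging to a stand-off in front of the rail.

>>> jog_arm --targets "0.028 -0.009 0 -0.06; 0.029 -0.008 0 -0.06; 0.029 -0.006 0 -0.06; 0.03 -0.004 0 -0.06; 0.03 -0.001 0 -0.06; 0.03 0.001 0 -0.06; 0.03 0.003 0 -0.06; 0.03 0.005 0 -0.06"

```text
clock: 5.88
eef_pos: [0.5434, 0.0376, 0.2321]
tcp_rot: [0.609, 0.793, -0.005, -0.009]
force: [1.1, -0.2, -4.8]
gripper_width: 0.084
```

```bash
python3 - <<'E'
from h import *
plan((.553,.175,.245),104.9,step=.03)
E
```

```text
t 5.88 p [0.5434 0.0376 0.2321] th 104.92 tilt [-0.0193  0.0032] F [ 1.1 -0.2 -4.8] M [ 0.   -0.21 -0.03] w 0.084 q [ 0.19  0.49 -0.46  1.75  0.24  0.98 -0.1 ]
0.0283 0.0096 -0.0027 0.0003; 0.0283 0.0096 -0.0027 -0.0000; 0.0283 0.0096 -0.0027 -0.0000; 0.0283 0.0096 -0.0027 -0.0000; 0.0172 0.0059 -0.0017 -0.0000; 0.0000 0.0000 0.0000 -0.0000; 0.0000 0.0000 0.0000 -0.0000; 0.0000 0.0000 0.0000 -0.0000
left [0. 0. 0.] 0.0
```

>>> jog_arm --targets "0.028 0.01 -0.006 0; 0.028 0.01 -0.006 0; 0.028 0.01 -0.006 0; 0.02 0.007 -0.004 0; 0.01 0.003 0 0; 0 0 0 0; 0 0 0 0"

```text
clock: 6.47
eef_pos: [0.5438, 0.1707, 0.2448]
tcp_rot: [0.603, 0.798, -0.01, -0.017]
force: [0.5, -0.2, -4.8]
gripper_width: 0.08
```

```bash
python3 - <<'E'
from h import *
plan((.553,.175,.245),104.9,step=.03)
for n in('scene','top'): snap(n,n+'4')
crop('scene4',230,100,400,300,3,'d5');crop('top4',80,100,230,230,4,'d6')
E
```

```text
t 6.47 p [0.5438 0.1707 0.2448] th 105.82 tilt [-0.0381  0.0046] F [ 0.5 -0.2 -4.8] M [-0.17 -0.22  0.01] w 0.08 q [-0.04  0.52 -0.47  1.65  0.24  1.06 -0.31]
0.0016 0.0100 -0.0005 0.0161; 0.0000 0.0000 0.0000 -0.0000; 0.0000 0.0000 0.0000 -0.0000; 0.0000 0.0000 0.0000 -0.0000; 0.0000 0.0000 0.0000 -0.0000; 0.0000 0.0000 0.0000 -0.0000; 0.0000 0.0000 0.0000 -0.0000; 0.0000 0.0000 0.0000 -0.0000
left [0. 0. 0.] 0.0
```

View pics/d5.png

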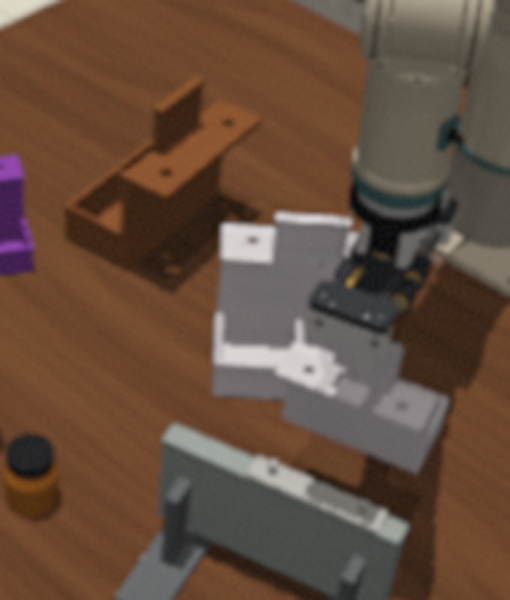

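View pics/d6.png

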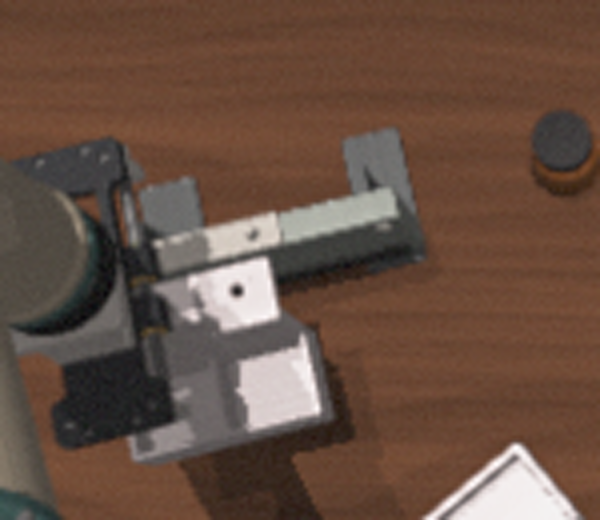

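The top view shows the right flange hole at d6 (237,291), still in front of the strip, with its pin at (253,235). The tool tilt has drifted to about 2°. I'll test how small steps affect it before approaching.

>>> jog_arm --targets "0 -0.003 0.003 0; 0 -0.003 0.003 0; 0 -0.003 0.003 0; 0 -0.003 0.003 0"

```text
clock: 6.9
eef_pos: [0.5321, 0.1592, 0.2317]
tcp_rot: [0.607, 0.794, -0.011, -0.015]
force: [-0.0, 0.6, -5.6]
gripper_width: 0.08
```

```bash
python3 - <<'E'
from h import *
state()
E
```

```text
t 6.9 p [0.5321 0.1592 0.2317] th 105.19 tilt [-0.0384  0.0008] F [-0.   0.6 -5.6] M [ 0.02 -0.21 -0.02] w 0.08 q [-0.03  0.52 -0.47  1.71  0.25  1.01 -0.31]
```

>>> jog_arm --targets "0 0.012 -0.012 0; 0 0 0 0"

```text
clock: 7.07
eef_pos: [0.5422, 0.1597, 0.242]
tcp_rot: [0.608, 0.794, -0.013, -0.016]
force: [1.3, 0.5, -3.2]
gripper_width: 0.086
```

```bash
python3 - <<'E'
from h import *
state()
E
```

```text
t 7.07 p [0.5422 0.1597 0.242 ] th 105.08 tilt [-0.0418 -0.0018] F [ 1.3  0.5 -3.2] M [ 0.06 -0.54 -0.07] w 0.086 q [-0.03  0.52 -0.47  1.66  0.24  1.06 -0.31]
```

>>> jog_arm --targets "0 0 0 0; 0 0 0 0; 0 0 0 0"

```text
clock: 7.32
eef_pos: [0.5403, 0.1581, 0.2408]
tcp_rot: [0.608, 0.793, -0.015, -0.017]
force: [0.1, 0.5, -4.3]
gripper_width: 0.084
```

```bash
python3 - <<'E'
from h import *
o,_,_=state();print(o['qpos'].round(4),o['qvel'].round(4))
E
```

```text
t 7.32 p [0.5403 0.1581 0.2408] th 105.01 tilt [-0.0442 -0.0031] F [ 0.1  0.5 -4.3] M [-0.03 -0.23  0.02] w 0.084 q [-0.03  0.52 -0.47  1.67  0.24  1.05 -0.31]
[-0.0252  0.5212 -0.4677  1.6683  0.2424  1.0549 -0.3065] [ 0.0027 -0.0035  0.0008  0.0129 -0.0001 -0.0142 -0.0008]
```

>>> jog_arm --targets "0 0.02 0 0"

```text
clock: 7.4
eef_pos: [0.5558, 0.1622, 0.2398]
tcp_rot: [0.608, 0.794, -0.017, -0.018]
force: [0.7, 0.2, -4.3]
gripper_width: 0.08
```

```bash
python3 - <<'E'
from h import *
o,_,_=state();print(o['qpos'].round(4),o['qvel'].round(4))
E
```

```text
t 7.4 p [0.5558 0.1622 0.2398] th 105.06 tilt [-0.0489 -0.0058] F [ 0.7  0.2 -4.3] M [ 0.03 -0.17 -0.02] w 0.08 q [-0.04  0.55 -0.46  1.62  0.25  1.08 -0.3 ]
[-0.0351  0.549  -0.4628  1.6201  0.2491  1.0817 -0.3041] [-0.1288  0.4029  0.0759 -0.7107  0.1121  0.2687  0.0313]
```

>>> jog_arm --targets "0 0 0 0"

```text
clock: 7.48
eef_pos: [0.5588, 0.1627, 0.2395]
tcp_rot: [0.608, 0.793, -0.015, -0.017]
force: [0.5, -0.7, -5.3]
gripper_width: 0.082
```

```bash
python3 - <<'E'
from h import *
o,_,_=state();print(o['qpos'].round(4),o['qvel'].round(4))
E
```

```text
t 7.48 p [0.5588 0.1627 0.2395] th 105.02 tilt [-0.0451 -0.0041] F [ 0.5 -0.7 -5.3] M [ 0.03 -0.42  0.01] w 0.082 q [-0.04  0.55 -0.46  1.62  0.25  1.08 -0.3 ]
[-0.0354  0.5514 -0.4618  1.6162  0.2502  1.0791 -0.3041] [ 0.0079 -0.0534 -0.0117  0.1184 -0.0277  0.0523 -0.002 ]
```

>>> jog_arm --targets "0 0 0 0; 0 0 0 0"

```text
clock: 7.65
eef_pos: [0.558, 0.1627, 0.2386]
tcp_rot: [0.608, 0.793, -0.016, -0.017]
force: [0.2, 0.5, -4.4]
gripper_width: 0.083
```

```bash
python3 - <<'E'
from h import *
o,_,_=state();print(o['qpos'].round(4),o['qvel'].round(4))
E
```

```text
t 7.65 p [0.558  0.1627 0.2386] th 105.04 tilt [-0.0469 -0.0045] F [ 0.2  0.5 -4.4] M [ 0.03 -0.27  0.03] w 0.083 q [-0.04  0.55 -0.46  1.62  0.25  1.08 -0.3 ]
[-0.0356  0.5521 -0.462   1.6178  0.2501  1.0787 -0.3044] [-0.0003 -0.0002 -0.0032  0.0182 -0.0071  0.0123  0.0003]
```

Two effects show up. Each row re-references the lagging pose, so the tilt creeps in the direction of travel. A camera call lets the last target finish without re-referencing. I'll lift using single rows followed by holds.

```bash
cat > hold.py <<'E'
from h import *
state()
for _ in range(3): imaging.snapshot('scene')
state()
E
echo ok
```

```text
ok
```

>>> jog_arm --targets "0 0 -0.04 0"

```text
clock: 7.73
eef_pos: [0.5544, 0.1602, 0.2718]
tcp_rot: [0.608, 0.793, -0.023, -0.022]
force: [0.8, -1.3, -6.9]
gripper_width: 0.084
```

```bash
python3 hold.py
```

```text
t 7.73 p [0.5544 0.1602 0.2718] th 105.07 tilt [-0.0625 -0.0101] F [ 0.8 -1.3 -6.9] M [-0.18 -0.2  -0.02] w 0.084 q [-0.03  0.53 -0.47  1.57  0.23  1.17 -0.28]
t 7.88 p [0.5614 0.1641 0.2809] th 105.04 tilt [-0.0412 -0.0022] F [ 0.7 -0.8 -5.5] M [ 0.05 -0.28 -0.04] w 0.083 q [-0.03  0.52 -0.47  1.55  0.23  1.17 -0.29]
```

>>> jog_arm --targets "0 0 -0.04 0"

```text
clock: 7.97
eef_pos: [0.5577, 0.1612, 0.3128]
tcp_rot: [0.608, 0.793, -0.021, -0.02]
force: [0.5, -0.5, -5.4]
gripper_width: 0.084
```

```bash
python3 hold.py
```

```text
t 7.97 p [0.5577 0.1612 0.3128] th 105.07 tilt [-0.0566 -0.0085] F [ 0.5 -0.5 -5.4] M [-0.23 -0.21  0.08] w 0.084 q [-0.03  0.49 -0.48  1.5   0.21  1.26 -0.27]
t 8.12 p [0.5642 0.1651 0.3217] th 105.05 tilt [-0.0362 -0.0004] F [-0.6  1.2 -5.4] M [ 0.04 -0.25 -0.04] w 0.084 q [-0.03  0.49 -0.48  1.49  0.21  1.26 -0.27]
```

>>> jog_arm --targets "0 -0.02 0.02 0; 0 -0.02 0.02 0"

```text
clock: 8.28
eef_pos: [0.528, 0.1563, 0.2826]
tcp_rot: [0.609, 0.793, -0.007, -0.012]
force: [-0.6, -0.3, -5.5]
gripper_width: 0.082
```

```bash
python3 hold.py
```

```text
t 8.28 p [0.528  0.1563 0.2826] th 104.99 tilt [-0.0272  0.0038] F [-0.6 -0.3 -5.5] M [ 0.   -0.12 -0.05] w 0.082 q [-0.01  0.45 -0.48  1.66  0.21  1.11 -0.29]
t 8.43 p [0.5251 0.1546 0.2812] th 105.03 tilt [-0.0342  0.0001] F [-0.  -0.3 -4.6] M [-0.03 -0.35  0.03] w 0.083 q [-0.01  0.45 -0.48  1.66  0.21  1.11 -0.29]
```

>>> jog_arm --targets "0 0 -0.04 0"

```text
clock: 8.52
eef_pos: [0.5223, 0.1521, 0.3143]
tcp_rot: [0.608, 0.793, -0.017, -0.018]
force: [0.3, -0.8, -5.2]
gripper_width: 0.082
```

```bash
python3 hold.py
```

```text
t 8.52 p [0.5223 0.1521 0.3143] th 105.04 tilt [-0.0483 -0.0049] F [ 0.3 -0.8 -5.2] M [-0.17 -0.3  -0.04] w 0.082 q [-0.    0.43 -0.49  1.61  0.19  1.21 -0.27]
t 8.67 p [0.5288 0.1557 0.3228] th 105.01 tilt [-0.0285  0.0025] F [ 1.1  0.5 -5.3] M [-0.07 -0.28 -0.01] w 0.082 q [-0.    0.42 -0.49  1.59  0.19  1.2  -0.27]
```

>>> jog_arm --targets "0 0 0.04 0; 0 0 0 0"

```text
clock: 8.83
eef_pos: [0.5286, 0.1559, 0.2815]
tcp_rot: [0.609, 0.793, -0.007, -0.011]
force: [-2.9, -1.8, -6.8]
gripper_width: 0.082
```

```bash
python3 hold.py
```

```text
t 8.83 p [0.5286 0.1559 0.2815] th 104.98 tilt [-0.0257  0.0029] F [-2.9 -1.8 -6.8] M [-0.35  0.18 -0.01] w 0.082 q [-0.01  0.45 -0.48  1.66  0.21  1.1  -0.29]
t 8.98 p [0.5337 0.1588 0.2887] th 104.98 tilt [-0.013   0.0082] F [-0.8 -0.6 -5.3] M [ 0.01 -0.27 -0.03] w 0.086 q [-0.01  0.45 -0.49  1.65  0.21  1.11 -0.29]
```

>>> jog_arm --targets "0 0 -0.02 0"

```text
clock: 9.07
eef_pos: [0.5324, 0.1578, 0.3066]
tcp_rot: [0.609, 0.793, -0.003, -0.009]
force: [0.1, -1.1, -5.1]
gripper_width: 0.085
```

```bash
python3 hold.py
```

```text
t 9.07 p [0.5324 0.1578 0.3066] th 104.99 tilt [-0.0187  0.0065] F [ 0.1 -1.1 -5.1] M [-0.12 -0.15  0.01] w 0.085 q [-0.    0.43 -0.49  1.62  0.2   1.16 -0.28]
t 9.22 p [0.5358 0.1596 0.3109] th 104.98 tilt [-0.0077  0.0103] F [ 0.5  0.  -4.8] M [ 0.02 -0.22  0.01] w 0.082 q [-0.    0.43 -0.49  1.61  0.2   1.15 -0.28]
```

>>> jog_arm --targets "0 0 0.025 0; 0 0 0 0"

```text
clock: 9.38
eef_pos: [0.5366, 0.1602, 0.2866]
tcp_rot: [0.609, 0.793, 0.003, -0.005]
force: [-1.4, -0.8, -6.0]
gripper_width: 0.083
```

```bash
python3 hold.py; python3 - <<'E'
from h import *
plan((.555,.175,.26),104.9,2)
E
```

```text
t 9.38 p [0.5366 0.1602 0.2866] th 104.95 tilt [-0.0039  0.0111] F [-1.4 -0.8 -6. ] M [-0.19  0.06 -0.05] w 0.083 q [-0.01  0.45 -0.48  1.65  0.22  1.09 -0.29]
t 9.53 p [0.5392 0.1617 0.2907] th 104.96 tilt [0.0029 0.0139] F [ 1.   0.  -4.2] M [-0.04 -0.15  0.02] w 0.082 q [-0.01  0.45 -0.49  1.65  0.22  1.1  -0.29]
t 9.53 p [0.5392 0.1617 0.2907] th 104.96 tilt [0.0029 0.0139] F [ 1.   0.  -4.2] M [-0.04 -0.15  0.02] w 0.082 q [-0.01  0.45 -0.49  1.65  0.22  1.1  -0.29]
0.0084 0.0185 0.0309 0.0010; 0.0000 0.0000 0.0000 -0.0000
left [0. 0. 0.] 0.0
```

Tilt is back to about the value at grasp, so the caddy should be level. Approaching above the pins with held steps.

>>> jog_arm --targets "0.01 0.033 0.022 0"

```text
clock: 9.62
eef_pos: [0.5674, 0.1775, 0.2737]
tcp_rot: [0.61, 0.792, 0.006, -0.001]
force: [1.6, -0.1, -3.5]
gripper_width: 0.079
```

```bash
python3 hold.py; python3 - <<'E'
from h import *
plan((.6021,.188,.22),104.9,2,.05)
E
```

```text
t 9.62 p [0.5674 0.1775 0.2737] th 104.83 tilt [0.0062 0.0109] F [ 1.6 -0.1 -3.5] M [-0.11 -0.19 -0.02] w 0.079 q [-0.05  0.51 -0.47  1.59  0.24  1.09 -0.32]
t 9.77 p [0.5691 0.1811 0.2672] th 104.99 tilt [0.     0.0146] F [ 0.5  0.1 -5.4] M [-0.1  -0.02  0.03] w 0.08 q [-0.05  0.52 -0.47  1.59  0.24  1.09 -0.32]
t 9.77 p [0.5691 0.1811 0.2672] th 104.99 tilt [0.     0.0146] F [ 0.5  0.1 -5.4] M [-0.1  -0.02  0.03] w 0.08 q [-0.05  0.52 -0.47  1.59  0.24  1.09 -0.32]
-0.0022 0.0289 0.0408 0.0016; -0.0003 0.0046 0.0065 -0.0000
left [0. 0. 0.] 0.0
```

>>> jog_arm --targets "-0.002 0.033 0.02 0.001"

```text
clock: 9.85
eef_pos: [0.5984, 0.1888, 0.2515]
tcp_rot: [0.608, 0.794, 0.006, -0.004]
force: [0.7, 0.2, -2.0]
gripper_width: 0.079
```

```bash
python3 hold.py; python3 - <<'E'
from h import *
for n in('scene','top'): snap(n,n+'5')
crop('scene5',230,140,400,300,4,'e1');crop('top5',80,110,210,230,5,'e2')
plan((.6021,.188,.20),104.9,1,.05)
E
```

```text
t 9.85 p [0.5984 0.1888 0.2515] th 105.08 tilt [-0.      0.0143] F [ 0.7  0.2 -2. ] M [ 0.02 -0.21 -0.  ] w 0.079 q [-0.07  0.58 -0.46  1.52  0.26  1.1  -0.32]
t 10.0 p [0.6017 0.1871 0.2451] th 104.87 tilt [-0.0035  0.0135] F [-1.1 -0.4 -4.6] M [-0.02 -0.07 -0.04] w 0.085 q [-0.07  0.59 -0.46  1.52  0.27  1.09 -0.32]
t 10.1 p [0.6011 0.188  0.2481] th 104.93 tilt [0.0001 0.0148] F [-1.1 -0.8 -4.8] M [ 0.01 -0.12  0.03] w 0.083 q [-0.07  0.59 -0.46  1.52  0.27  1.09 -0.32]
-0.0009 0.0007 0.0481 0.0005
left [0. 0. 0.] 0.0
```

View pics/e1.png

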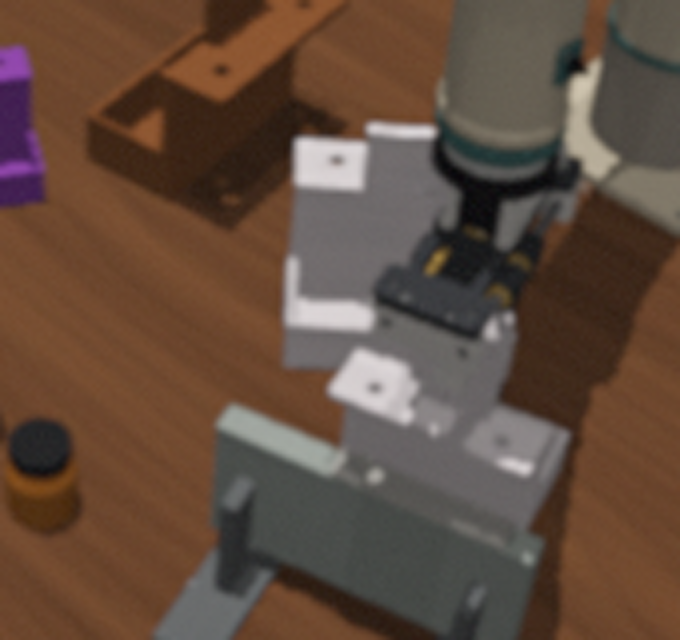

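View pics/e2.png

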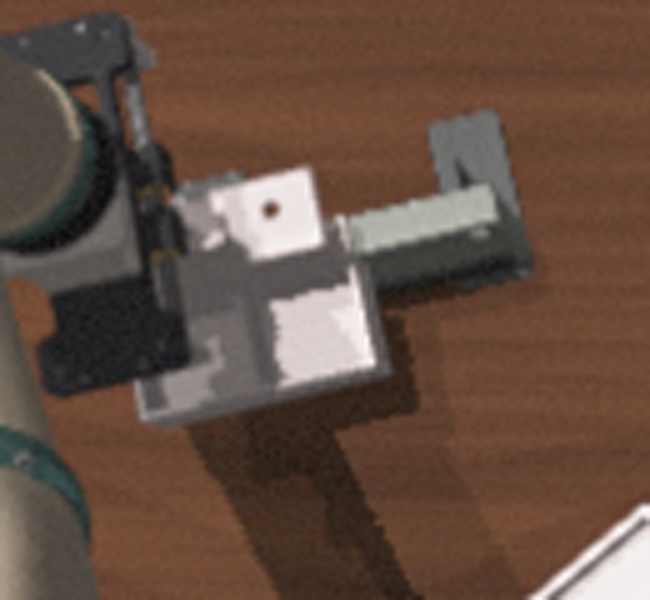

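```bash
cat >> h.py <<'E'
def holes(S,T,qs,qt,z):
    out=[]
    for q in qs:
        d=dark(S,*q,3); out.append(onz(S,*d,z)+[.0011,.0006,0])
    for p in out: print('scene hole',p.round(4))
    m=np.mean(out,0);d=out[1]-out[0];print('  mid',m.round(4),'len',round(np.linalg.norm(d),4),'yaw',np.degrees(np.arctan2(-d[0],d[1])).round(2)*1)
    if qt: d=dark(T,*qt,3); print('top hole',(onz(T,*d,z)-[.0011,.0006,0]).round(4))
E
python3 - <<'E'
from h import *
S=load('scene5');T=load('top5')
o,_,_=state(); z=o['eef_pos'][2]-.0116
holes(S,T,[(323.75,237),(355.5,250.25)],(134,151.8),z)
P=np.array([.6236,.1929]);cy=np.array([-.2571,.9664]);print('want',P-.045*cy,P+.045*cy)
E
```

```text
t 10.1 p [0.6011 0.188  0.2481] th 104.93 tilt [0.0001 0.0148] F [-1.1 -0.8 -4.8] M [ 0.01 -0.12  0.03] w 0.083 q [-0.07  0.59 -0.46  1.52  0.27  1.09 -0.32]
scene hole [0.6374 0.1504 0.2365]
scene hole [0.6141 0.2371 0.2365]
  mid [0.6258 0.1937 0.2365] len 0.0898 yaw 15.04
top hole [0.6345 0.1487 0.2365]
want [0.6351695 0.149412 ] [0.6120305 0.236388 ]
```

>>> jog_arm --targets "-0.001 0.001 0.04 0"

```text
clock: 10.18
eef_pos: [0.6055, 0.1905, 0.2167]
tcp_rot: [0.609, 0.793, 0.012, -0.001]
force: [-4.8, -1.3, -2.0]
gripper_width: 0.085
```

```bash
python3 hold.py; python3 - <<'E'
from h import *
for _ in range(2): imaging.snapshot('top')
for n in('scene','top'): snap(n,n+'6')
crop('scene6',270,180,390,300,5,'e3');crop('top6',80,110,210,230,5,'e4')
plan((.6021,.188,.20),104.9,1,.05)
E
```

```text
t 10.18 p [0.6055 0.1905 0.2167] th 104.94 tilt [0.0124 0.0196] F [-4.8 -1.3 -2. ] M [-0.47  1.42  0.18] w 0.085 q [-0.07  0.62 -0.45  1.56  0.29  1.01 -0.34]
t 10.33 p [0.6002 0.1866 0.2077] th 104.94 tilt [-0.0036  0.0126] F [ 0.  -1.1 -4.2] M [-0.   -0.16 -0.  ] w 0.082 q [-0.07  0.63 -0.45  1.57  0.29  1.01 -0.34]
t 10.53 p [0.6037 0.1886 0.2107] th 104.93 tilt [0.0045 0.0163] F [ 0.4  0.3 -5. ] M [-0.04 -0.15  0.03] w 0.082 q [-0.07  0.62 -0.45  1.56  0.29  1.01 -0.34]
-0.0003 -0.0018 0.0107 0.0005
left [0. 0. 0.] 0.0
```

View pics/e3.png

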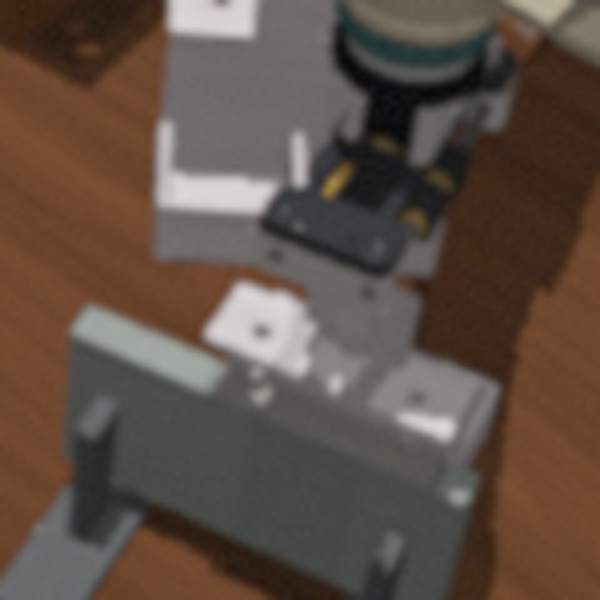

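View pics/e4.png

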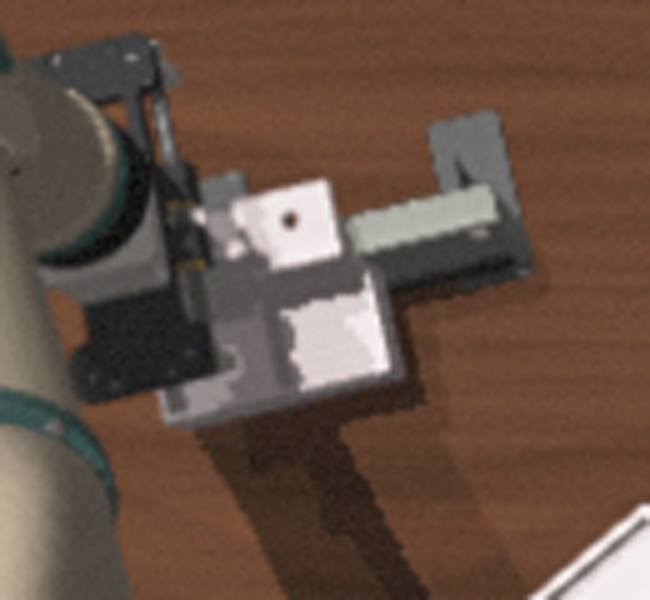

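```bash
python3 - <<'E'
from h import *
S=load('scene6');T=load('top6')
z=.2105-.0116
holes(S,T,[(270+262/5,180+330/5),(270+418/5,180+397/5)],(80+290/5,110+219/5),z)
a=dark(S,270+262/5,180+330/5,3);b=dark(T,80+290/5,110+219/5,3);print(tri(S,a,T,b))
for x in range(0):pass
o,R,th=state()
E
```

```text
scene hole [0.6368 0.15   0.1989]
scene hole [0.6132 0.2371 0.1989]
  mid [0.625  0.1935 0.1989] len 0.0902 yaw 15.18
top hole [0.6374 0.1502 0.1989]
(array([0.63772685, 0.15028383, 0.20120896]), np.float64(0.0007588980187273348))
t 10.53 p [0.6037 0.1886 0.2107] th 104.93 tilt [0.0045 0.0163] F [ 0.4  0.3 -5. ] M [-0.04 -0.15  0.03] w 0.082 q [-0.07  0.62 -0.45  1.56  0.29  1.01 -0.34]
```

>>> jog_arm --targets "0 -0.002 0.014 0"

```text
clock: 10.62
eef_pos: [0.6048, 0.1896, 0.2009]
tcp_rot: [0.609, 0.793, 0.011, -0.001]
force: [0.4, 0.4, -4.6]
gripper_width: 0.084
```

```bash
python3 hold.py; python3 hold.py;python3 - <<'E'
from h import *
plan((.602,.188,.19),104.9,1,.05)
E
```

```text
t 10.62 p [0.6048 0.1896 0.2009] th 104.9 tilt [0.0124 0.0192] F [ 0.4  0.4 -4.6] M [-0.06 -0.2   0.01] w 0.084 q [-0.07  0.63 -0.44  1.58  0.3   0.98 -0.34]
t 10.77 p [0.6018 0.1882 0.1974] th 104.93 tilt [0.0046 0.0162] F [-0.8 -0.4 -5.2] M [-0.07 -0.12 -0.02] w 0.082 q [-0.07  0.63 -0.44  1.59  0.3   0.98 -0.34]
t 10.77 p [0.6018 0.1882 0.1974] th 104.93 tilt [0.0046 0.0162] F [-0.8 -0.4 -5.2] M [-0.07 -0.12 -0.02] w 0.082 q [-0.07  0.63 -0.44  1.59  0.3   0.98 -0.34]
t 10.92 p [0.6025 0.1885 0.1977] th 104.92 tilt [0.0059 0.0169] F [ 0.6  0.3 -4.9] M [-0.02 -0.18 -0.01] w 0.085 q [-0.07  0.63 -0.44  1.58  0.3   0.98 -0.34]
t 10.92 p [0.6025 0.1885 0.1977] th 104.92 tilt [0.0059 0.0169] F [ 0.6  0.3 -4.9] M [-0.02 -0.18 -0.01] w 0.085 q [-0.07  0.63 -0.44  1.58  0.3   0.98 -0.34]
-0.0005 -0.0007 0.0077 0.0004
left [0. 0. 0.] 0.0
```

>>> jog_arm --targets "-0.001 -0.001 0.01 0"

```text
clock: 11.0
eef_pos: [0.6036, 0.1887, 0.1899]
tcp_rot: [0.609, 0.793, 0.011, -0.002]
force: [0.5, 0.5, -4.0]
gripper_width: 0.083
```

```bash
python3 hold.py; python3 - <<'E'
from h import *
imaging.snapshot('top')
for n in('scene','top'): snap(n,n+'7')
crop('scene7',280,200,380,300,6,'e5');crop('top7',100,120,200,220,6,'e6')
plan((.602,.188,.18),104.9,1,.05)
E
```

```text
t 11.0 p [0.6036 0.1887 0.1899] th 104.93 tilt [0.0107 0.019 ] F [ 0.5  0.5 -4. ] M [ 0.02 -0.18 -0.03] w 0.083 q [-0.07  0.64 -0.44  1.6   0.3   0.96 -0.35]
t 11.15 p [0.6011 0.1869 0.1868] th 104.91 tilt [0.0041 0.016 ] F [ 0.  -0.  -4.2] M [-0.04 -0.07 -0.04] w 0.086 q [-0.07  0.64 -0.44  1.6   0.3   0.96 -0.35]
t 11.3 p [0.6019 0.1876 0.1877] th 104.92 tilt [0.0059 0.017 ] F [-0.1  0.2 -5.2] M [-0.07 -0.09  0.06] w 0.083 q [-0.07  0.64 -0.44  1.6   0.3   0.96 -0.35]
0.0003 0.0002 0.0077 0.0004
left [0. 0. 0.] 0.0
```

View pics/e5.png

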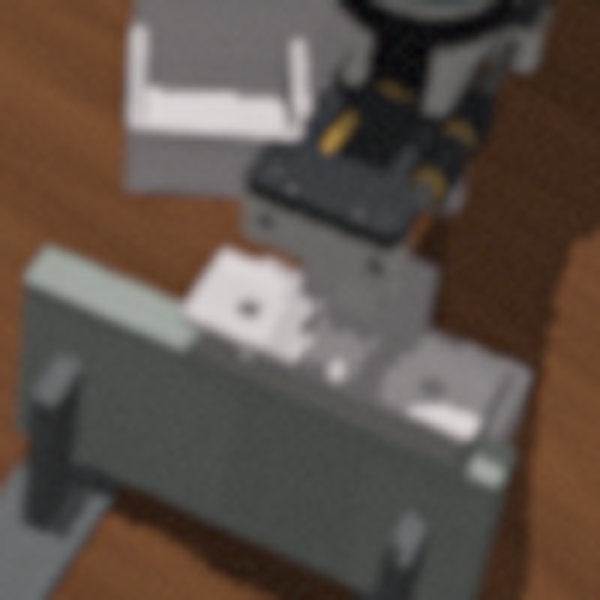

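View pics/e6.png

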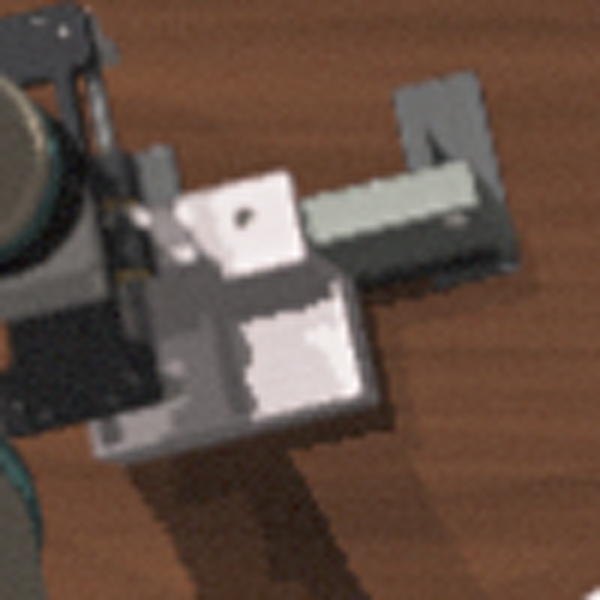

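In the top view the right flange hole at e6 (244,215) now shows grey inside, which is probably the pin tip, instead of wood. Feeling downwards in small held steps.

>>> jog_arm --targets "0 0 0.006 0"

```text
clock: 11.38
eef_pos: [0.6029, 0.1882, 0.1827]
tcp_rot: [0.609, 0.793, 0.01, -0.002]
force: [0.2, -0.0, -3.9]
gripper_width: 0.081
```

```bash
python3 hold.py; python3 hold.py|tail -1
```

```text
t 11.38 p [0.6029 0.1882 0.1827] th 104.92 tilt [0.0084 0.0181] F [ 0.2 -0.  -3.9] M [ 0.01 -0.17 -0.01] w 0.081 q [-0.08  0.65 -0.44  1.6   0.31  0.94 -0.35]
t 11.53 p [0.6014 0.1875 0.181 ] th 104.93 tilt [0.0046 0.0165] F [-0.6  0.6 -4.6] M [-0.05 -0.08 -0.03] w 0.083 q [-0.08  0.65 -0.44  1.61  0.31  0.94 -0.35]
t 11.68 p [0.6019 0.1878 0.1816] th 104.93 tilt [0.0059 0.0171] F [-0.4  0.  -4.6] M [-0.03 -0.12 -0.04] w 0.087 q [-0.08  0.65 -0.44  1.6   0.31  0.94 -0.35]
```

>>> jog_arm --targets "0 0 0.005 0"

```text
clock: 11.77
eef_pos: [0.6028, 0.1882, 0.1775]
tcp_rot: [0.609, 0.793, 0.01, -0.002]
force: [-0.4, -0.1, -4.3]
gripper_width: 0.082
```

```bash
python3 hold.py; python3 - <<'E'
from h import *
for n in('scene','top'): snap(n,n+'8')
crop('scene8',280,200,380,300,6,'e7');crop('top8',100,120,200,220,6,'e8')
plan((.602,.188,.175),104.9,1,.05)
E
```

```text
t 11.77 p [0.6028 0.1882 0.1775] th 104.92 tilt [0.008 0.018] F [-0.4 -0.1 -4.3] M [-0.02 -0.14  0.04] w 0.082 q [-0.08  0.65 -0.43  1.61  0.31  0.93 -0.35]
t 11.92 p [0.6016 0.1876 0.1761] th 104.92 tilt [0.0049 0.0167] F [ 0.7 -0.  -4.2] M [-0.07 -0.11  0.01] w 0.085 q [-0.08  0.66 -0.43  1.61  0.31  0.93 -0.35]
t 12.02 p [0.6019 0.1878 0.1766] th 104.93 tilt [0.0058 0.0171] F [-0.9 -0.2 -4.6] M [-0.04 -0.12 -0.04] w 0.082 q [-0.08  0.66 -0.43  1.61  0.31  0.93 -0.35]
0.0001 0.0001 0.0016 0.0004
left [0. 0. 0.] 0.0
```

View pics/e8.png

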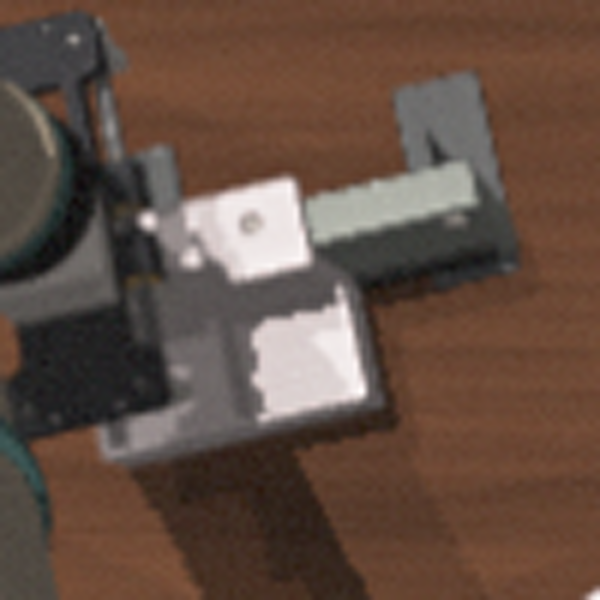

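View pics/e7.png

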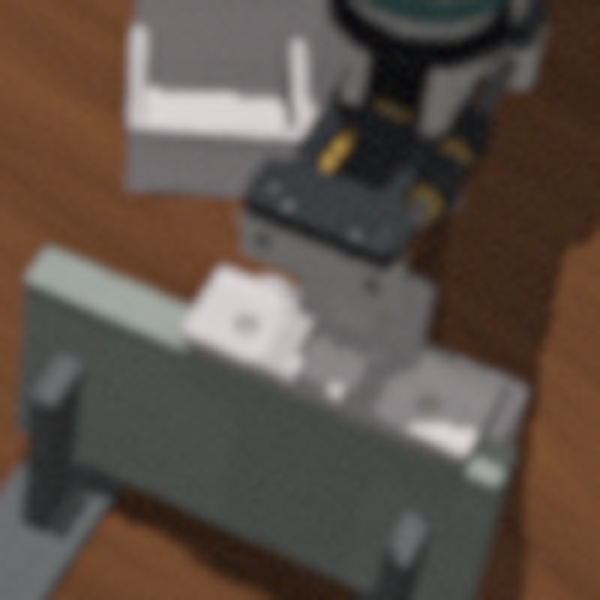

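The bright pin tip sits centred in the right hole at e8 (251,222), ringed by a dark gap, with no contact force. About 5 mm is engaged, so I keep lowering.

>>> jog_arm --targets "0 0 0.004 0"

```text
clock: 12.1
eef_pos: [0.6025, 0.1882, 0.1732]
tcp_rot: [0.609, 0.793, 0.009, -0.003]
force: [-1.5, 0.1, -3.8]
gripper_width: 0.086
```

```bash
python3 hold.py
```

```text
t 12.1 p [0.6025 0.1882 0.1732] th 104.93 tilt [0.0071 0.0176] F [-1.5  0.1 -3.8] M [-0.06  0.06  0.06] w 0.086 q [-0.08  0.66 -0.43  1.61  0.31  0.93 -0.36]
t 12.25 p [0.6017 0.1877 0.1721] th 104.92 tilt [0.005  0.0167] F [ 0.6 -0.1 -4. ] M [-0.04 -0.09 -0.02] w 0.078 q [-0.08  0.66 -0.43  1.61  0.31  0.93 -0.36]
```

>>> jog_arm --targets "0 0 0.003 0"

```text
clock: 12.33
eef_pos: [0.6022, 0.188, 0.1696]
tcp_rot: [0.609, 0.793, 0.009, -0.003]
force: [-0.2, 0.1, -4.3]
gripper_width: 0.082
```

```bash
python3 hold.py
```

```text
t 12.33 p [0.6022 0.188  0.1696] th 104.92 tilt [0.0063 0.0173] F [-0.2  0.1 -4.3] M [ 0.02 -0.19  0.04] w 0.082 q [-0.08  0.66 -0.43  1.62  0.31  0.92 -0.36]
t 12.48 p [0.6014 0.1876 0.1688] th 104.93 tilt [0.0044 0.0165] F [-0.6 -0.  -5.3] M [-0.07 -0.13 -0.01] w 0.081 q [-0.08  0.66 -0.43  1.62  0.31  0.92 -0.36]
```

>>> jog_arm --targets "0 0 0.002 0"

```text
clock: 12.57
eef_pos: [0.6018, 0.188, 0.1672]
tcp_rot: [0.609, 0.793, 0.008, -0.003]
force: [-3.1, 2.5, 6.4]
gripper_width: 0.08
```

```bash
python3 hold.py
```

```text
t 12.57 p [0.6018 0.188  0.1672] th 104.92 tilt [0.0052 0.0171] F [-3.1  2.5  6.4] M [0.19 0.31 0.01] w 0.08 q [-0.08  0.67 -0.43  1.62  0.31  0.92 -0.36]
t 12.72 p [0.6018 0.188  0.1673] th 104.93 tilt [0.0054 0.0169] F [-0.7  0.7 -0.3] M [-0.12 -0.15  0.  ] w 0.084 q [-0.08  0.67 -0.43  1.62  0.31  0.92 -0.36]
```

Contact at TCP z 0.167 against the predicted 0.1676, with the caddy's weight now carried by the strip. One more light press, then let go.

>>> jog_arm --targets "0 0 0.001 0"

```text
clock: 12.8
eef_pos: [0.6019, 0.1881, 0.1671]
tcp_rot: [0.609, 0.793, 0.008, -0.003]
force: [-3.6, -0.5, 6.7]
gripper_width: 0.085
```

```bash
python3 hold.py; python3 - <<'E'
from h import *
snap('scene','scene9');snap('top','top9')
crop('scene9',280,200,380,300,6,'f1')
E
```

```text
t 12.8 p [0.6019 0.1881 0.1671] th 104.94 tilt [0.0059 0.0169] F [-3.6 -0.5  6.7] M [-0.65  0.48 -0.01] w 0.085 q [-0.08  0.67 -0.43  1.62  0.31  0.91 -0.36]
t 12.95 p [0.6019 0.1881 0.1671] th 104.94 tilt [0.0061 0.0169] F [-2.1 -0.8  5.2] M [-0.52  0.34 -0.02] w 0.083 q [-0.08  0.67 -0.43  1.62  0.31  0.91 -0.36]
```

View pics/f1.png

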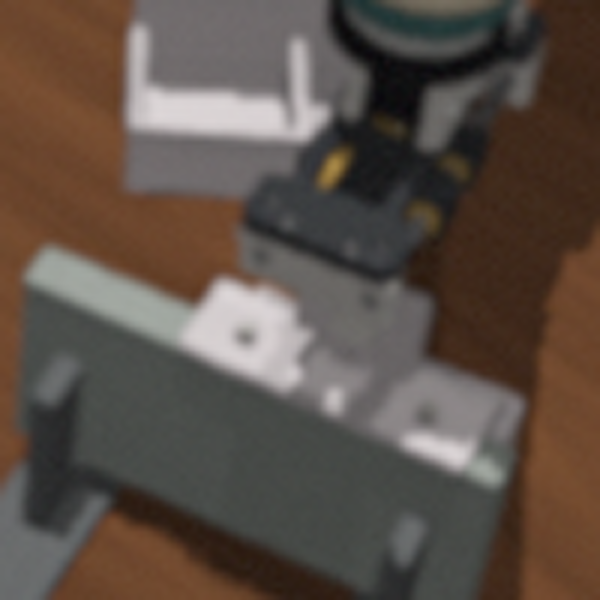

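>>> jog_arm --targets "0 0 0 0; 0 0 0 0; 0 0 0 0; 0 0 0 0; 0 0 0 0" --fingers -0.3

```text
clock: 13.47
eef_pos: [0.6037, 0.1887, 0.1673]
tcp_rot: [0.609, 0.793, 0.01, -0.002]
force: [0.1, 0.3, 0.7]
gripper_width: 0.347
```

```bash
python3 hold.py
```

```text
t 13.47 p [0.6037 0.1887 0.1673] th 104.91 tilt [0.0096 0.019 ] F [0.1 0.3 0.7] M [-0.04 -0.1  -0.03] w 0.347 q [-0.08  0.67 -0.43  1.62  0.32  0.91 -0.36]
t 13.62 p [0.6036 0.1887 0.1673] th 104.92 tilt [0.0094 0.0188] F [-0.9  0.1 -1.1] M [-0.06 -0.05 -0.02] w 0.353 q [-0.08  0.67 -0.43  1.62  0.32  0.91 -0.36]
```

>>> jog_arm --targets "0 0 -0.02 0"

```text
clock: 13.7
eef_pos: [0.601, 0.1871, 0.1839]
tcp_rot: [0.609, 0.793, 0.007, -0.004]
force: [-0.6, -0.4, -0.2]
gripper_width: 0.346
```

```bash
python3 hold.py
```

```text
t 13.7 p [0.601  0.1871 0.1839] th 104.92 tilt [0.0026 0.0164] F [-0.6 -0.4 -0.2] M [-0.08 -0.1   0.02] w 0.346 q [-0.08  0.65 -0.44  1.6   0.3   0.95 -0.35]
t 13.85 p [0.6044 0.1888 0.1883] th 104.91 tilt [0.0121 0.0199] F [-0.1  0.6  0.5] M [-0.05 -0.07 -0.05] w 0.351 q [-0.07  0.64 -0.44  1.6   0.3   0.95 -0.35]
```

>>> jog_arm --targets "0 0 -0.02 0"

```text
clock: 13.93
eef_pos: [0.6017, 0.1871, 0.2046]
tcp_rot: [0.609, 0.793, 0.008, -0.003]
force: [0.7, -0.6, -0.2]
gripper_width: 0.351
```

```bash
python3 hold.py
```

```text
t 13.93 p [0.6017 0.1871 0.2046] th 104.92 tilt [0.0054 0.0173] F [ 0.7 -0.6 -0.2] M [-0.11 -0.04  0.01] w 0.351 q [-0.07  0.63 -0.45  1.58  0.29  0.99 -0.34]
t 14.08 p [0.6048 0.1888 0.2087] th 104.91 tilt [0.0143 0.0208] F [-0.2  0.  -1. ] M [-0.06 -0.1   0.01] w 0.348 q [-0.07  0.62 -0.45  1.58  0.29  0.99 -0.34]
```

>>> jog_arm --targets "0 0 -0.03 0; 0 0 -0.04 0; 0 0 -0.04 0; 0 -0.03 -0.02 0; 0 -0.04 -0.01 0; 0 -0.04 -0.01 0; 0 -0.04 0 0; 0 -0.03 0 0"

```text
clock: 14.75
eef_pos: [0.4258, 0.1378, 0.3493]
tcp_rot: [0.611, 0.792, 0.008, -0.005]
force: [-0.8, 0.4, 0.9]
gripper_width: 0.353
```

```bash
python3 - <<'E'
from h import *
state()
for n in('scene','top'): snap(n,n+'10')
crop('scene10',270,190,390,310,5,'g1');crop('top10',80,110,230,230,5,'g2')
E
```

```text
t 14.75 p [0.4258 0.1378 0.3493] th 104.74 tilt [0.0027 0.019 ] F [-0.8  0.4  0.9] M [-0.08 -0.07  0.  ] w 0.353 q [ 0.07  0.2  -0.53  1.82  0.1   1.14 -0.23]
```

View pics/g1.png

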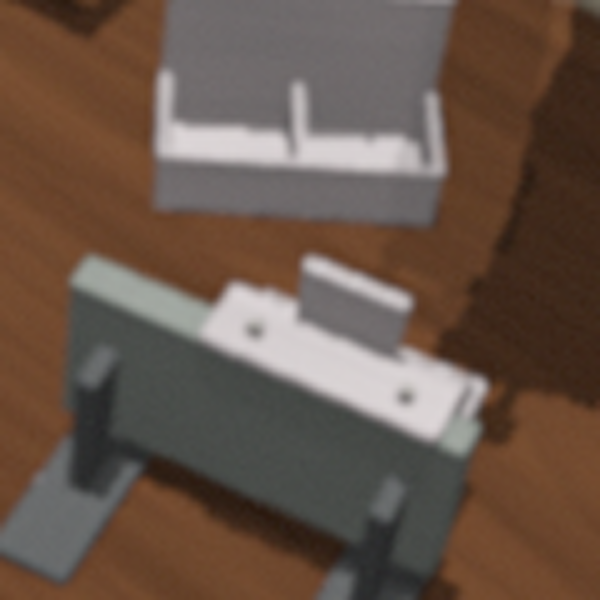

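View pics/g2.png

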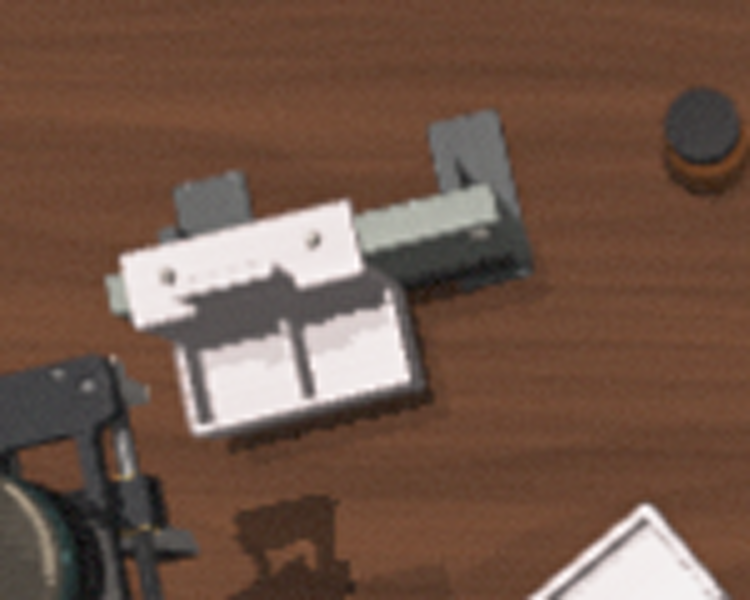

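Both views show the caddy hung on the rail. The pins are visible in both holes at g2 (168,275) and (313,239), with the tray towards the robot. Final numeric check of level, plus the bystanders.

```bash
python3 - <<'E'
from h import *
S=load('scene10');T=load('top10')
b=np.array([.0011,.0006,0])
cx=np.array([.9664,.2571]);cy=np.array([-.2571,.9664]);P=np.array([.6236,.1929])
def rel(p): d=p[:2]-P; return (d@cx*1e3).round(1),(d@cy*1e3).round(1)
c=lambda p:((p[0]+.5)/5-.5+270,(p[1]+.5)/5-.5+190)
print('tab top ends (want x -26/-18 edges, y -+30)',[rel(onz(S,*c(p),.201)+b) for p in((304,262),(408,305),(312,256))])
print('flange back corners (want x 18, y-+70)',[rel(onz(S,*c(p),.156)+b) for p in((205,333),(438,440))])
t=lambda p:((p[0]+.5)/5-.5+80,(p[1]+.5)/5-.5+110)
print('flange back corners top',[rel(onz(T,*t(p),.156)-b) for p in((350,202),(122,256))])
print('tray front top corners (want -86,+-70, z .094)',[rel(onz(T,*t(p),.094)-b) for p in((420,385),(197,435))])
T0=load('top0')
d=np.abs(T['image'][115:150,205:305].astype(int)-T0['image'][115:150,205:305]).max(2)
print('bystander diff: mean',d.mean().round(2),'n>40',(d>40).sum())
state()
E
```

```text
tab top ends (want x -26/-18 edges, y -+30) [(np.float64(-21.0), np.float64(-30.4)), (np.float64(-21.9), np.float64(30.2)), (np.float64(-27.2), np.float64(-28.5))]
flange back corners (want x 18, y-+70) [(np.float64(15.3), np.float64(-67.6)), (np.float64(17.5), np.float64(71.7))]
flange back corners top [(np.float64(17.8), np.float64(-71.1)), (np.float64(18.6), np.float64(69.5))]
tray front top corners (want -86,+-70, z .094) [(np.float64(-88.5), np.float64(-76.4)), (np.float64(-86.0), np.float64(66.8))]
bystander diff: mean 3.13 n>40 0
t 14.85 p [0.4241 0.1371 0.3495] th 104.77 tilt [0.0015 0.0166] F [ 0.1 -0.1  0. ] M [-0.02 -0.12  0.03] w 0.346 q [ 0.07  0.2  -0.53  1.82  0.1   1.14 -0.23]
```

```bash
python3 -c "
from workcell import bot
print(bot.job_done())"
```

```text
the job is handed in; nothing more can be done
None
```

The caddy (the smaller silver one) is hung on the rail with both flange holes over the pins, tray towards the robot, and released. I handed the job in at about 15 s.

- **Seating:** The flange met the strip at TCP height 0.167 m, where 0.1676 m was predicted. The highest force readings were about 7 N during the final press. I read forces only between moves, so a brief peak in between could have been missed.
- **Position:** In the final pictures both pins show in their holes. The tab and most flange corners sit within about 1–3 mm of where they should. One tray corner read 6 mm off; I took that as a poor corner pick and did not recheck it. At this resolution, flushness is shown by the contact height and corner positions, not measured directly.
- **Bystanders:** The bottle, beaker and jar look unchanged from the first picture, and the gripper is about 0.18 m clear of the caddy.
- **What went wrong on the way:** While carrying, the tool drifted to about 2.7° of tilt, because each move row restarts from the lagging pose. I corrected that before lowering onto the pins.

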